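Ready the luthier's bench for trimming a fretboard

ROBOT

A 7-joint arm with a two-finger parallel gripper is mounted at the origin on the work surface. World frame = base frame: x ahead of the robot, y to its left, z up, the work surface at z = 0. Lengths are in m, angles in rad, forces in N, time in s.
With the tool pointing down it reaches from about 0.425 to 1.025 m from the base axis. Payload 9.4 kg.
Tool frame: the origin (TCP) lies midway between the tips of the shut fingers; the grasp point (between the pads) lies grip_point_offset behind it (grip_point_offset is the distance from the TCP to the grasp point, in m); z points along the fingers, y is the line along which they close (so a half turn about z gives the same grasp; the last joint's range is limited). The gripper opens to 93 mm and grips with 3 to 60 N. Pads are 15 mm wide; open, the fingers measure 128 mm over their backs; the gripper's body (75 mm by 188 mm) begins 65 mm behind the grasp point.
Start: joints at [1.152, 0.599, -0.003, 1.599, 0.002, 0.943, -0.08], TCP at [0.243, -0.683, 0.219] pointing down, gripper open.
Joint ranges: [-2.57, 2.57], [-0.35, 1.97], [-1.29, 1.29], [0.11, 2.56], [-1.05, 4.19], [0.11, 1.86], [-2.63, 2.63]. Speed limits (rad/s): [2.22, 2.22, 3.01, 3.01, 3.14, 3.14, 3.14].

INTERFACE

Orientations are given as a rotation vector (axis times angle).
In Python, from station import * gives the robot as it stands.
- The arm moves only by the tool apply_moves, never from a script. Its argument "series" is a list of rows, each a list of 6 numbers: the shift along the world's x, y, z each as a share of 0.5 m, from -1 to 1, then the turn, a rotation vector about the world's x, y, z each as a share of 30 degrees, from -1 to 1. In form: [[tx, ty, tz, rx, ry, rz], ...]. A call has 1 to 10 rows; each row is the pose to reach, as a shift and turn from the pose commanded when the call began; what a row does not reach only later rows make up. A row lasts 1/8 s, in which the tool goes at most 62.5 mm and 10.7 degrees, less where a joint would pass 70% of its speed; a pose out of reach is approached as far as the arm can. A call with a number of a shift or a turn outside -1 to 1 is refused whole. A call with a gripper value outside its range is refused whole. "gripper" is the closure, from -1 (fully open) to 1 (shut), set as the call begins (left out, the last holds). The fingers move at their own pace and stop on an object; "squeeze" is the grip in N (left out, the last holds). Time passes only in rows, so rows that repeat a pose let the fingers close. It gives the time, the measured TCP pose, the force, the opening and the grip force at its end, in the units of the state.
- sense(): the state, without advancing time (a new reading comes with each control period).
- capture(name): name is "scene" or "top"; returns a dict with "color" (384x512x3 uint8, blue, green, red), "fx", "fy", "cx", "cy" (pixels), "world_from_camera" (4x4, takes a point from camera to world coordinates). Camera axes: x right, y down, z forward; pixel columns grow to the right and rows downward; lengths in m; the calibration is good to about 2 mm. A picture is of the moment at which its call begins. There is no depth.
- close_job(): hands the job in; it is judged then, once.
The state is a dict: "time_s": time; "joints": joint angles; "dq": joint speeds; "joint_efforts": joint torques, N m; "position": TCP position; "eef_rot": TCP orientation; "wrist_force": force on the tool from outside, world axes, zero at the start; "moment": the same for the moment, N m; "grip_width": finger opening in m; "grip_force": force on a finger pad.
Only numpy, scipy, OpenCV 4.12 (cv2) and the standard library are available. Lean on these libraries where they do the work, as an engineer would, in place of code of your own. Each camera call takes 0.05 s, during which the arm holds its last target. There are 200 camera calls.

TASK

Get the bench ready for trimming the fretboard blank: press shut every open flip cap on the tubes of inlay dots so that no dust gets in, and clear the offcut tray out of the way by carrying it to the scrap bin, tipping it so that all its offcuts slide into the bin, and standing the empty tray level in the middle of the cork mat. Then lay the straightedge flat on the bench, centred along the blank and flush over its whole length against the blank's long edge that faces the robot. Any offcut that misses goes into the bin too; leave everything else on the bench alone.

Things in the scene. Friction and masses are not known exactly. Their poses are not given: they have to be found in the camera images.
- blank: The fretboard blank: a flat dark wooden board, 260 mm long (its y), 62 mm wide (its x), 10 mm thick, stuck down to the bench and immovable, grain roughly across the robot's view. Origin: centre of its underside; -x points to the long edge that faces the robot (the edge lies at x = -31 mm), z up.
- straightedge: Loose metal straightedge: flat steel blade 220 mm long (its x), 44 mm wide (its y), 6 mm thick, with an upright aluminium rib along the middle of its top to hold it by (110 mm long, 14 mm thick, from 6 to 36 mm above the underside). Both long edges are alike and straight. Mass about 0.3 kg. Origin: centre of its underside, z up.
- se_end1 (a point): Point on the underside of the straightedge, on its centre line, 105 mm from its centre in +x (22 mm from either long edge).
- se_end2 (a point): The same at the other end, 105 mm in -x.
- tray: Loose plywood tray 170 mm long (its x), 140 wide (y), 0.24 kg: floor 6 mm, walls 26 mm high at both long sides and the back, no wall at the front (-x). At the back (+x) a handle board, 14 mm thick (x = 71 to 85 mm), 76 wide in y, top 85 mm above the underside: pinch it front-to-back from above. Origin: centre of underside. Starts close before the blank, where the straightedge must go.
- bin: Fixed grey plastic scrap bin, an open box 170 mm (its x) by 200 mm (its y), 70 mm high, walls and floor 5 mm. Origin: centre of its underside.
- mat: Thin fixed cork mat, 200 mm (its x) by 190 mm (its y), 3 mm thick, between the bin and the robot. Origin: centre of its underside.
- offcut0: Loose wooden offcut block 60 x 30 x 25 mm (its x, y, z), 35 g, at first on the tray; may be absent. Origin: centre of its underside as first laid, so as much as 13 mm from its middle.
- offcut1: Loose wooden offcut block 62 x 27 x 22 mm (its x, y, z), 35 g, at first on the tray; may be absent. Origin: centre of its underside as first laid, so as much as 12 mm from its middle.
- offcut2: Loose wooden offcut block 58 x 32 x 20 mm (its x, y, z), 35 g, at first on the tray; may be absent. Origin: centre of its underside as first laid, so as much as 11 mm from its middle.
- offcut3: Loose wooden offcut block 60 x 26 x 25 mm (its x, y, z), 35 g, at first on the tray; may be absent. Origin: centre of its underside as first laid, so as much as 13 mm from its middle.
- rim0 (a point): Centre of the mouth of tube 0, 60 mm above the bench: clear tube 30 mm across, fixed upright in a wooden rack (215 x 56 x 36 mm; three tubes 60 mm apart in a row along its x). Axes: x along the row, z up; the cap hinge is 17 mm away in -y, level with the mouth.
- cap0 (a joint): Angle (rad) of the hinged flip cap of tube 0, a white disc 32 mm across, 6 thick, with a thumb tab; it reaches 40 mm from its hinge. 0 = shut flat on the mouth (top 66 mm above the bench), 1.57 = upright on the hinge (-y side of the mouth), 2.0 = its stop, leaning back. A light friction hinge (0.02 N m) holds it anywhere.
- rim1 (a point): Centre of the mouth of tube 1, 60 mm above the bench: clear tube 30 mm across, fixed upright in a wooden rack (215 x 56 x 36 mm; three tubes 60 mm apart in a row along its x). Axes: x along the row, z up; the cap hinge is 17 mm away in -y, level with the mouth.
- cap1 (a joint): Angle (rad) of the hinged flip cap of tube 1, a white disc 32 mm across, 6 thick, with a thumb tab; it reaches 40 mm from its hinge. 0 = shut flat on the mouth (top 66 mm above the bench), 1.57 = upright on the hinge (-y side of the mouth), 2.0 = its stop, leaning back. A light friction hinge (0.02 N m) holds it anywhere.
- rim2 (a point): Centre of the mouth of tube 2, 60 mm above the bench: clear tube 30 mm across, fixed upright in a wooden rack (215 x 56 x 36 mm; three tubes 60 mm apart in a row along its x). Axes: x along the row, z up; the cap hinge is 17 mm away in -y, level with the mouth.
- cap2 (a joint): Angle (rad) of the hinged flip cap of tube 2, a white disc 32 mm across, 6 thick, with a thumb tab; it reaches 40 mm from its hinge. 0 = shut flat on the mouth (top 66 mm above the bench), 1.57 = upright on the hinge (-y side of the mouth), 2.0 = its stop, leaning back. A light friction hinge (0.02 N m) holds it anywhere.
- pencil: Bystander, to be left alone: flat-sided pencil stub 120 mm long.
- sander: Bystander, to be left alone: cork sanding block 110 x 60 x 34 mm.
- tape: Bystander, to be left alone: roll of tape 96 mm across, 24 mm high.
- glue: Bystander, to be left alone: white glue bottle 56 mm across, 150 mm tall.

How it is judged:
By the outcome, as a careful person would: the job done as asked, in the order asked, and still so for the second after the job is handed in, with the robot touching nothing.
Of offcut0, offcut1, offcut2, offcut3 only 2 to 4 are there at a start; the rules pass over those that are not, and their reading is None.
At some moment in a run one of straightedge may be knocked a few centimetres aside while the robot is not near it.
Once in a run the grip may slacken for a moment while it holds something.
It also fails if it takes over 210 s, if anything falls off the work surface, if the arm or the gripper's body presses on something with over 40 N, if the wrist force passes 120 N, or if a joint passes its speed limit or range.

## Working session

There is one attempt and no reset: what is moved stays moved. The work goes in short steps, Python scripts to look and compute and a tool call to move; the robot and the scene stay as the last step left them, time stands still between calls to the robot, and variables do not carry over. Pictures are saved under pics/ and viewed, at most 17 in all, crops included, and the job is handed in when it is done.

Besides the shell and the picture viewer there is one more tool, called after ">>>" as name([rows], argument=value, ...), one row to a line, values as JSON. apply_moves: Moves the arm, as the interface text tells. Its arguments: {"type":"object","properties":{"series":{"type":"array"},"gripper":{"type":"number"},"squeeze":{"type":"number"}},"required":["series"]}

```bash
mkdir -p pics; ls; cat > h.py <<'E'
from station import *
import numpy as np, cv2
def ray(c,u,v):
    M=c["world_from_camera"]; d=M[:3,:3]@np.array([(u-c["cx"])/c["fx"],(v-c["cy"])/c["fy"],1.]); return M[:3,3],d
def onz(c,u,v,z):
    o,d=ray(c,u,v); return o+d*(z-o[2])/d[2]
def proj(c,p):
    M=np.linalg.inv(c["world_from_camera"]); q=M[:3,:3]@np.array(p)+M[:3,3]; return q[0]/q[2]*c["fx"]+c["cx"],q[1]/q[2]*c["fy"]+c["cy"]
E
python3 - <<'E'
from h import *
s=sense(); print(s)
for n in("scene","top"):
    c=capture(n); cv2.imwrite(f"pics/{n}0.png",cv2.resize(c["color"],(800,600),interpolation=cv2.INTER_CUBIC)); print(n,c["fx"],c["cx"],c["cy"],np.round(c["world_from_camera"],3))
E
```

```text
pics
{'time_s': 0.0, 'joints': array([ 1.15230916,  0.60012361, -0.00250307,  1.60007885,  0.00183368,
        0.94290821, -0.07981584]), 'dq': array([ 0.00026092,  0.00066569, -0.00086736,  0.00179275, -0.00139625,
        0.00015599,  0.0003904 ]), 'joint_efforts': array([-2.64219983e-03, -7.65063787e+01,  1.49638530e+00, -2.52346587e+01,
       -5.24002046e-02,  1.68110908e-02,  1.48840650e-04]), 'position': array([ 0.24279634, -0.68264566,  0.21777988]), 'eef_rot': array([-3.09439156e+00, -5.34067000e-01,  6.94996560e-04]), 'wrist_force': array([ 0.1591098 , -0.65522315, -0.1121829 ]), 'moment': array([ 0.05599109,  0.03190296, -0.08139939]), 'grip_force': 0.0, 'grip_width': 0.09324973773316894}
scene 381.447610847991 256.81358968494357 194.12552406685413 [[-0.791  0.44  -0.425  0.945]
 [ 0.612  0.572 -0.547  0.605]
 [ 0.002 -0.692 -0.721  0.821]
 [ 0.     0.     0.     1.   ]]
top 362.16127129616603 254.51430352176666 190.09930652368962 [[-0.026 -0.982  0.185  0.357]
 [-1.     0.023 -0.016  0.026]
 [ 0.011 -0.185 -0.983  0.934]
 [ 0.     0.     0.     1.   ]]
```

View pics/scene0.png

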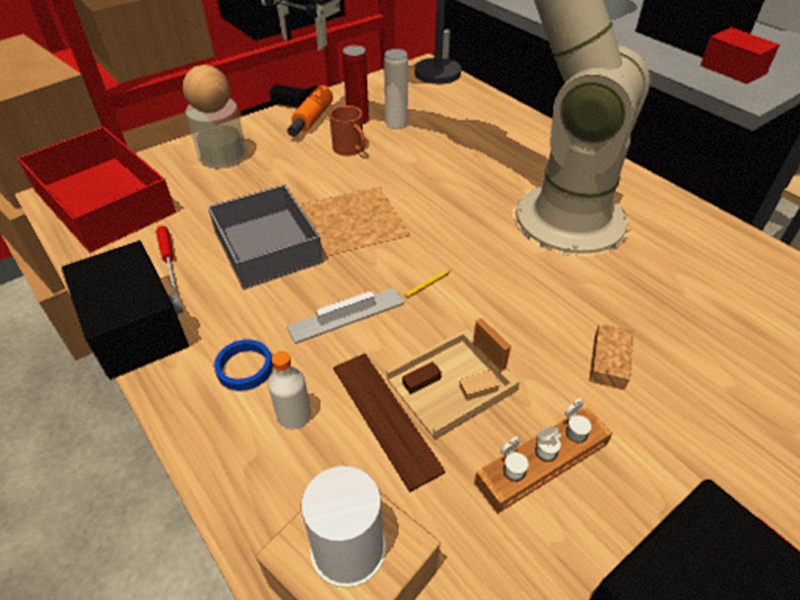

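View pics/top0.png

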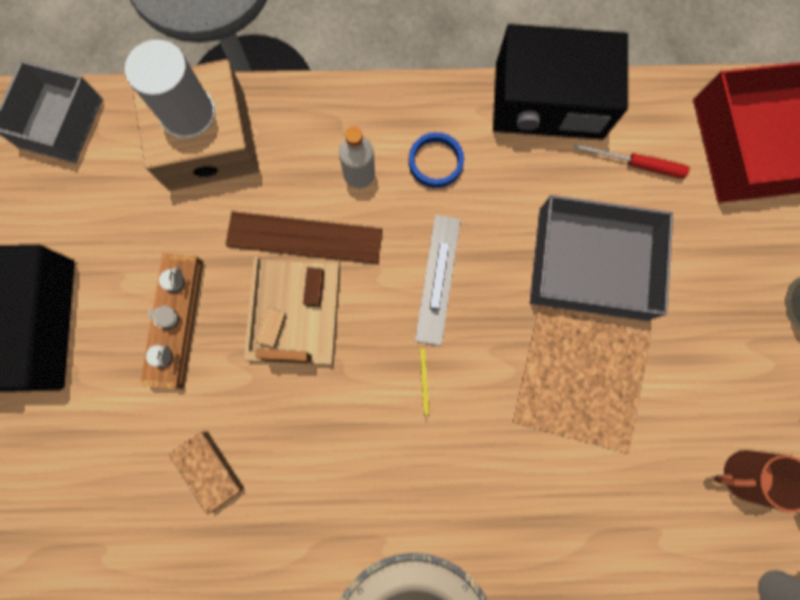

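Two offcuts show in the tray; the rack is at scene (545,455) and top (172,318), and the bin at top (600,255). I'll zoom in on the rack and tray next.

```bash
python3 - <<'E'
from h import *
t=capture("top"); s=capture("scene")
a=cv2.resize(t["color"][125:255,80:280],(800,520),interpolation=cv2.INTER_CUBIC)
b=cv2.resize(s["color"][200:330,230:400],(784,600),interpolation=cv2.INTER_CUBIC)
cv2.imwrite("pics/t1.png",a);cv2.imwrite("pics/s1.png",b)
E
```

```text
(no output)
```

View pics/t1.png

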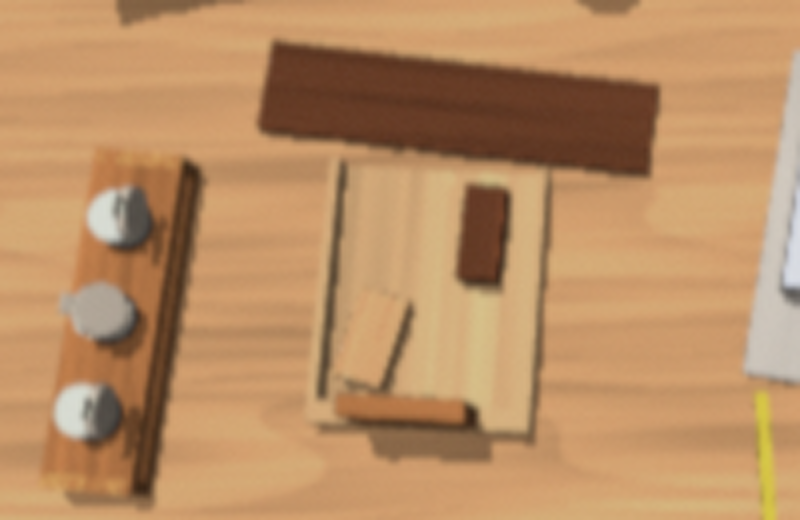

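View pics/s1.png

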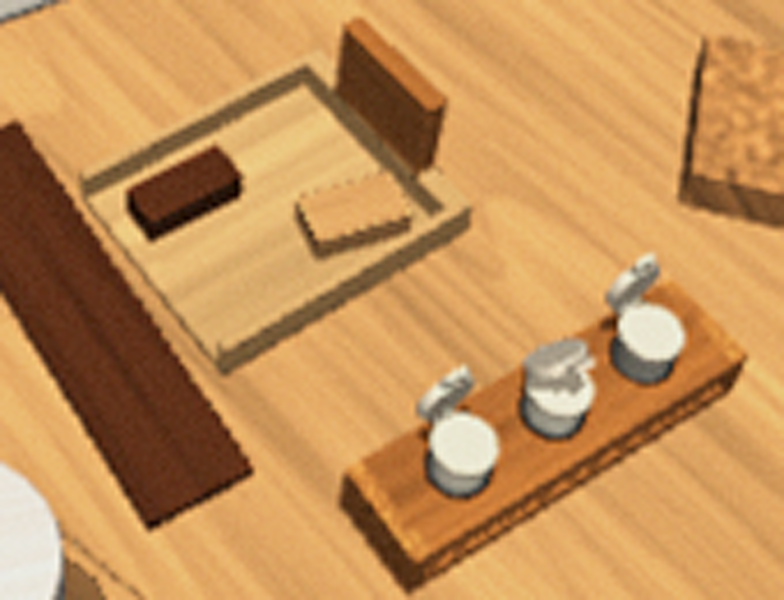

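Every cap stands open on the tray side (−y): the end ones are about upright and the middle one is half open. In scene-crop pixels the end mouths are at (463,448) and (650,332). Next I measure everything.

```bash
python3 - <<'E'
from h import *
import station; print([ (k,getattr(station,k)) for k in dir(station) if 'grip' in k.lower()])
t=capture("top"); s=capture("scene")
k=784/170
for n,(u,v) in dict(A=(463,448),M=(562,395),B=(650,332)).items(): print("scene rim",n,onz(s,230+u/k-.5,200+v/k-.5,.06).round(3))
for n,(u,v) in dict(A=(115,214),B=(83,410)).items(): print("top rim",n,onz(t,80+u/4-.5,125+v/4-.5,.06).round(3))
for n,(u,v) in dict(a=(97,150),b=(185,160),c=(42,485),d=(135,495)).items(): print("rack top",n,onz(t,80+u/4-.5,125+v/4-.5,.036).round(3))
def T(u,v,z): return onz(t,u*.64-.5,v*.64-.5,z)
def rep(n,P):
    P=np.array([p[:2] for p in P]); c=P.mean(0); e=[np.linalg.norm(P[i]-P[i-1]) for i in range(len(P))]; print(n,c.round(4),"sides",np.round(e,3),"edge0",np.degrees(np.arctan2(*(P[1]-P[0])[::-1])).round(2)); return P
hsv=cv2.cvtColor(t["color"],cv2.COLOR_BGR2HSV)
def rect(n,m,z,box):
    mm=np.zeros_like(m); x0,y0,x1,y1=box; mm[y0:y1,x0:x1]=m[y0:y1,x0:x1]
    cs,_=cv2.findContours(mm,cv2.RETR_EXTERNAL,cv2.CHAIN_APPROX_NONE); c=max(cs,key=cv2.contourArea)
    W=np.array([onz(t,*p[0],z)[:2] for p in c],np.float32)*1000
    r=cv2.minAreaRect(W); print(n,np.round(r[0],1),np.round(r[1],1),round(r[2],2)); return W
B=t["color"].astype(int)
dark=(B.max(2)<125).astype(np.uint8)
rect("blank",dark,.01,(135,130,250,172))
grey=((hsv[...,1]<60)&(hsv[...,2]>110)).astype(np.uint8)
rect("straightedge",grey,.006,(262,135,300,225))
rep("tray@0.026/0.006",[T(200+u/1.6*1,0,0) if 0 else onz(t,80+u/4-.5,125+v/4-.5,z) for u,v,z in[(335,160,.006),(548,165,.026),(528,438,.026),(308,425,.026)]])
rep("handle top",[onz(t,80+u/4-.5,125+v/4-.5,.085) for u,v in[(336,394),(464,400),(464,425),(336,418)]])
rep("bin rim",[T(u,v,.07) for u,v in[(548,197),(671,211),(666,318),(530,309)]])
rep("mat",[T(u,v,.003) for u,v in[(537,310),(652,322),(629,451),(514,421)]])
E
```

```text
[('grip_point_offset', 0.0188)]
scene rim A [0.561 0.373 0.06 ]
scene rim M [0.502 0.382 0.06 ]
scene rim B [0.44  0.385 0.06 ]
top rim A [0.56  0.371 0.06 ]
top rim B [0.44  0.384 0.06 ]
rack top a [0.608 0.394 0.036]
rack top b [0.6   0.338 0.036]
rack top c [0.397 0.416 0.036]
rack top d [0.39  0.36  0.036]
blank [636.6 167.2] [258.2  62.9] 81.95
straightedge [561.9 -56.8] [ 43.7 220.1] 79.09
tray@0.026/0.006 [0.5125 0.1841] sides [0.175 0.142 0.175 0.137] edge0 -94.76
handle top [0.4337 0.1896] sides [0.014 0.075 0.015 0.075] edge0 -94.09
bin rim [ 0.5764 -0.3143] sides [0.187 0.199 0.176 0.211] edge0 -98.08
mat [ 0.3968 -0.2882] sides [0.187 0.193 0.215 0.189] edge0 -97.41
```

>>> apply_moves([
  [0.4, 0.9, 0.05, 0, 0, 0.717],
  [0.4, 0.9, 0.05, 0, 0, 0.717],
  [0.4, 0.9, 0.05, 0, 0, 0.717],
  [0.4, 0.9, 0.05, 0, 0, 0.717],
  [0.4, 0.9, 0.05, 0, 0, 0.717],
  [0.4, 0.9, 0.05, 0, 0, 0.717],
  [0.4, 0.9, 0.05, 0, 0, 0.717],
  [0.4, 0.9, 0.05, 0, 0, 0.717],
  [0.4, 0.9, 0.05, 0, 0, 0.717],
  [0.4, 0.9, 0.05, 0, 0, 0.717],
], gripper=1, squeeze=20)

```text
time_s: 1.55
position: [0.4428, -0.2335, 0.2437]
eef_rot: [2.941, 1.103, -0.001]
wrist_force: [0.0, -0.5, -0.2]
grip_width: 0.0011
grip_force: 0.0
```

>>> apply_moves([
  [0.12, 0.9, 0.0, 0, 0, 0.717],
  [0.12, 0.9, 0.0, 0, 0, 0.717],
  [0.12, 0.9, 0.0, 0, 0, 0.717],
  [0.12, 0.9, 0.0, 0, 0, 0.717],
  [0.12, 0.9, 0.0, 0, 0, 0.717],
  [0.12, 0.9, 0.0, 0, 0, 0.717],
  [0.12, 0.9, 0.0, 0, 0, 0.717],
  [0.12, 0.9, 0.0, 0, 0, 0.717],
  [0.12, 0.9, 0.0, 0, 0, 0.717],
  [0.12, 0.9, 0.0, 0, 0, 0.717],
])

```text
time_s: 2.8
position: [0.5033, 0.214, 0.2433]
eef_rot: [2.686, 1.627, -0.002]
wrist_force: [0.5, -0.1, 0.0]
grip_width: 0.0005
grip_force: 0.0
```

>>> apply_moves([
  [0.104, 0.186, 0, 0, 0, 0.717],
  [0.104, 0.186, 0, 0, 0, 0.717],
  [0.104, 0.186, -0.1, 0, 0, 0.717],
  [0.104, 0.186, -0.2, 0, 0, 0.717],
  [0.104, 0.186, -0.316, 0, 0, 0.717],
  [0.104, 0.186, -0.316, 0, 0, 0.717],
  [0.104, 0.186, -0.316, 0, 0, 0.717],
])

```text
time_s: 3.68
position: [0.5561, 0.3093, 0.0874]
eef_rot: [2.334, 2.102, 0.002]
wrist_force: [0.1, 0.0, 0.5]
grip_width: 0.0002
grip_force: 0.0
```

>>> apply_moves([
  [0.004, 0.04, 0, 0, 0, 0],
  [0.008, 0.08, 0, 0, 0, 0],
  [0.012, 0.11, 0, 0, 0, 0],
  [0.014, 0.14, 0, 0, 0, 0],
  [0.014, 0.14, -0.015, 0, 0, 0],
  [0.014, 0.14, -0.03, 0, 0, 0],
  [0.014, 0.14, -0.04, 0, 0, 0],
  [0.014, 0.14, -0.046, 0, 0, 0],
  [0.014, 0.14, -0.046, 0, 0, 0],
])

```text
time_s: 4.8
position: [0.5619, 0.3792, 0.0656]
eef_rot: [2.332, 2.102, 0.0]
wrist_force: [-8.3, -6.0, 32.1]
grip_width: 0.0006
grip_force: 15.9
```

>>> apply_moves([
  [0, 0, 0.12, 0, 0, 0],
  [-0.07, -0.07, 0.12, 0, 0, 0],
  [-0.136, -0.126, 0.12, 0, 0, 0],
  [-0.136, -0.126, 0.046, 0, 0, 0],
  [-0.136, -0.126, 0.046, 0, 0, 0],
  [-0.132, -0.08, 0.046, 0, 0, 0],
  [-0.126, -0.03, 0.046, 0, 0, 0],
  [-0.122, 0.012, 0.046, 0, 0, 0],
  [-0.122, 0.012, 0.02, 0, 0, 0],
  [-0.122, 0.012, 0.0, 0, 0, 0],
])

```text
time_s: 6.05
position: [0.5013, 0.3871, 0.064]
eef_rot: [-2.332, -2.105, -0.004]
wrist_force: [-15.8, -11.4, 95.8]
grip_width: 0.0004
grip_force: 47.9
```

>>> apply_moves([
  [0, 0, -0.002, 0, 0, 0],
  [0, 0, 0.12, 0, 0, 0],
  [-0.07, -0.07, 0.12, 0, 0, 0],
  [-0.136, -0.126, 0.12, 0, 0, 0],
  [-0.136, -0.126, 0.046, 0, 0, 0],
  [-0.136, -0.126, 0.046, 0, 0, 0],
  [-0.132, -0.08, 0.046, 0, 0, 0],
  [-0.126, -0.03, 0.046, 0, 0, 0],
  [-0.122, 0.012, 0.046, 0, 0, 0],
  [-0.122, 0.012, 0.02, 0, 0, 0],
])

```text
time_s: 7.3
position: [0.4406, 0.3958, 0.0735]
eef_rot: [-2.329, -2.105, -0.007]
wrist_force: [-0.3, 1.1, 1.1]
grip_width: 0.0004
grip_force: 0.7
```

>>> apply_moves([
  [0, 0, -0.02, 0, 0, 0],
  [0, 0, -0.021, 0, 0, 0],
  [0, 0, -0.021, 0, 0, 0],
])

```text
time_s: 7.68
position: [0.4402, 0.3929, 0.0653]
eef_rot: [2.332, 2.104, 0.006]
wrist_force: [-7.0, -3.2, 43.1]
grip_width: 0.0003
grip_force: 21.5
```

>>> apply_moves([
  [0, 0, 0.1, 0, 0, 0],
  [0, 0, 0.2, 0, 0, 0],
  [0, -0.1, 0.3, 0, 0, 0.05],
  [-0.012, -0.2, 0.3, 0, 0, 0.05],
  [-0.012, -0.3, 0.3, 0, 0, 0.05],
  [-0.012, -0.402, 0.3, 0, 0, 0.05],
  [-0.012, -0.402, 0.3, 0, 0, 0.05],
  [-0.012, -0.402, 0.3, 0, 0, 0.05],
  [-0.012, -0.402, 0.3, 0, 0, 0.05],
], gripper=-1)

```text
time_s: 8.8
position: [0.4339, 0.1921, 0.2119]
eef_rot: [-2.303, -2.136, -0.0]
wrist_force: [-0.5, 0.5, -0.9]
grip_width: 0.0858
grip_force: 0.0
```

```bash
python3 - <<'E'
from h import *
t=capture("top"); s=capture("scene"); print(sense()["position"],sense()["eef_rot"])
a=cv2.resize(t["color"][125:255,80:280],(480,312),interpolation=cv2.INTER_CUBIC)
b=cv2.resize(s["color"][200:330,260:400],(320,298),interpolation=cv2.INTER_CUBIC)
o=np.zeros((312,800,3),np.uint8);o[:,:480]=a;o[:298,480:]=b
cv2.imwrite("pics/c2.png",o)
E
```

```text
[0.43380055 0.1920593  0.21191597] [-2.30249157e+00 -2.13668403e+00  9.98722423e-05]
```

View pics/c2.png

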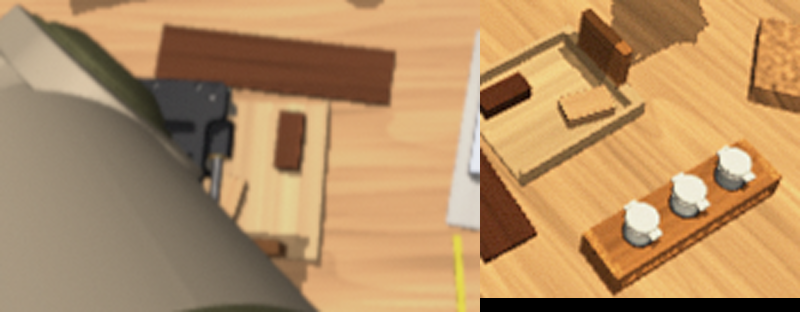

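All three caps are shut. I descend on the handle and grip it.

>>> apply_moves([
  [0, -0.004, -0.1, 0, 0, 0],
  [0, -0.004, -0.2, 0, 0, 0],
  [0, -0.004, -0.28, 0, 0, 0],
  [0, -0.004, -0.325, 0, 0, 0],
  [0, -0.004, -0.325, 0, 0, 0],
])

```text
time_s: 9.52
position: [0.433, 0.1896, 0.0482]
eef_rot: [-2.302, -2.137, 0.005]
wrist_force: [-0.3, -0.4, 0.3]
grip_width: 0.0929
grip_force: 0.0
```

>>> apply_moves([
  [0, 0, 0, 0, 0, 0],
  [0, 0, 0, 0, 0, 0],
  [0, 0, 0, 0, 0, 0],
  [0, 0, 0, 0, 0, 0],
  [0, 0, 0, 0, 0, 0],
  [0, 0, 0, 0, 0, 0],
  [0, 0, 0, 0, 0, 0],
  [0, 0, 0, 0, 0, 0],
], gripper=1, squeeze=60)

```text
time_s: 10.52
position: [0.434, 0.189, 0.0496]
eef_rot: [2.305, 2.135, -0.0]
wrist_force: [-0.2, -0.4, -0.8]
grip_width: 0.018
grip_force: 0.0
```

>>> apply_moves([
  [0, 0, 0, 0, 0, 0],
  [0, 0, 0, 0, 0, 0],
  [0, 0, 0, 0, 0, 0],
  [0, 0, 0.005, 0, 0, 0],
  [0, 0, 0.02, 0, 0, 0],
  [0, 0, 0.05, 0, 0, 0],
  [0, 0, 0.1, 0, 0, 0],
  [0, 0, 0.15, 0, 0, 0],
  [0, 0, 0.2, 0, 0, 0],
  [0, 0, 0.2, 0, 0, 0],
])

```text
time_s: 11.78
position: [0.4348, 0.1891, 0.1512]
eef_rot: [2.305, 2.133, 0.005]
wrist_force: [0.3, -0.6, -3.8]
grip_width: 0.0135
grip_force: 60.0
```

>>> apply_moves([
  [0.002, -0.01, 0, 0, -0.1, 0],
  [0.01, -0.04, 0.01, 0, -0.2, 0],
  [0.02, -0.09, 0.02, 0, -0.2, 0],
  [0.03, -0.15, 0.02, 0, -0.2, 0],
  [0.04, -0.21, 0.02, 0, -0.2, 0],
  [0.05, -0.27, 0.02, 0, -0.2, 0],
  [0.06, -0.33, 0.02, 0, -0.2, 0],
  [0.065, -0.38, 0.02, 0, -0.2, 0],
  [0.07, -0.41, 0.02, 0, -0.2, 0],
  [0.07, -0.42, 0.02, 0, -0.2, 0],
])

```text
time_s: 13.02
position: [0.4684, -0.0221, 0.1587]
eef_rot: [2.254, 2.084, 0.116]
wrist_force: [0.6, 0.6, -4.5]
grip_width: 0.0135
grip_force: 60.0
```

>>> apply_moves([
  [0, -0.01, 0, 0, 0, 0],
  [-0.005, -0.04, 0, 0, 0, -0.02],
  [-0.02, -0.1, 0, 0, 0, -0.04],
  [-0.04, -0.17, 0, 0, 0, -0.06],
  [-0.065, -0.25, 0, 0, 0, -0.08],
  [-0.1, -0.33, 0, 0, 0, -0.1],
  [-0.13, -0.41, 0, 0, 0, -0.12],
  [-0.155, -0.48, 0, 0, 0, -0.12],
  [-0.165, -0.52, 0, 0, 0, -0.12],
  [-0.17, -0.535, 0, 0, 0, -0.12],
])

```text
time_s: 14.28
position: [0.3831, -0.2899, 0.1595]
eef_rot: [2.316, 2.009, 0.114]
wrist_force: [0.6, -0.6, -3.1]
grip_width: 0.0137
grip_force: 60.0
```

```bash
python3 - <<'E'
from h import *
t=capture("top"); s=capture("scene"); S=sense();print(S["position"],S["eef_rot"],S["joints"],S["grip_width"],S["wrist_force"])
a=cv2.resize(t["color"][100:300,250:470],(440,400),interpolation=cv2.INTER_CUBIC)
b=cv2.resize(s["color"][90:240,110:290],(360,300),interpolation=cv2.INTER_CUBIC)
o=np.zeros((400,800,3),np.uint8);o[:,:440]=a;o[:300,440:]=b
cv2.imwrite("pics/c3.png",o)
E
```

```text
[ 0.38353396 -0.2889718   0.15952639] [2.31494698 2.01042728 0.11409041] [ 0.95929378  0.41470236 -0.52670715  2.24642227  0.3700062   0.46164528
  0.01309529] 0.014113720109290386 [-0.41662777  0.1337603  -4.09763966]
```

View pics/c3.png

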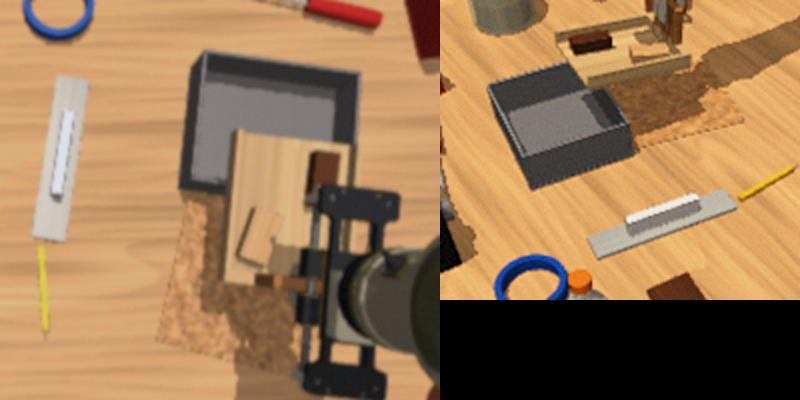

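>>> apply_moves([
  [0.005, 0, 0.004, 0.013, 0.09, 0],
  [0.01, 0, 0.009, 0.026, 0.185, 0],
  [0.016, -0.001, 0.013, 0.039, 0.277, 0],
  [0.021, -0.001, 0.018, 0.052, 0.37, 0],
  [0.027, -0.002, 0.022, 0.065, 0.462, 0],
  [0.032, -0.002, 0.026, 0.078, 0.554, 0],
  [0.038, -0.002, 0.031, 0.091, 0.647, 0],
  [0.043, -0.003, 0.035, 0.104, 0.74, 0],
  [0.049, -0.003, 0.04, 0.117, 0.832, 0],
  [0.054, -0.003, 0.044, 0.13, 0.924, 0],
])

```text
time_s: 15.62
position: [0.4121, -0.2887, 0.1817]
eef_rot: [-2.132, -1.854, 0.353]
wrist_force: [0.3, -0.4, -3.4]
grip_width: 0.0138
grip_force: 60.0
```

>>> apply_moves([
  [0.013, -0.002, 0.007, 0.013, 0.09, 0],
  [0.026, -0.004, 0.014, 0.026, 0.185, 0],
  [0.039, -0.006, 0.021, 0.039, 0.277, 0],
  [0.052, -0.007, 0.028, 0.052, 0.37, 0],
  [0.065, -0.009, 0.035, 0.065, 0.462, 0],
  [0.078, -0.011, 0.042, 0.078, 0.554, 0],
  [0.091, -0.013, 0.049, 0.091, 0.647, 0],
  [0.104, -0.015, 0.056, 0.104, 0.74, 0],
  [0.117, -0.016, 0.063, 0.117, 0.832, 0],
  [0.13, -0.018, 0.069, 0.13, 0.924, 0],
])

```text
time_s: 16.88
position: [0.4774, -0.2976, 0.2158]
eef_rot: [-1.798, -1.561, 0.722]
wrist_force: [-0.3, -0.2, -2.6]
grip_width: 0.0133
grip_force: 60.0
```

```bash
python3 - <<'E'
from h import *
t=capture("top"); s=capture("scene"); S=sense();print(S["position"],S["eef_rot"],S["joints"],S["grip_width"],S["wrist_force"])
a=cv2.resize(t["color"][100:300,250:470],(440,400),interpolation=cv2.INTER_CUBIC)
b=cv2.resize(s["color"][90:240,110:290],(360,300),interpolation=cv2.INTER_CUBIC)
o=np.zeros((400,800,3),np.uint8);o[:,:440]=a;o[:300,440:]=b
cv2.imwrite("pics/c4.png",o)
E
```

```text
[ 0.47769681 -0.29734992  0.21473311] [-1.79732363 -1.56147891  0.72136481] [ 0.560598    0.84708721 -0.37567594  1.45318974  0.30312189  1.77999506
 -0.04664519] 0.014078945222046257 [-0.33517829  1.14963339 -2.613618  ]
```

View pics/c4.png

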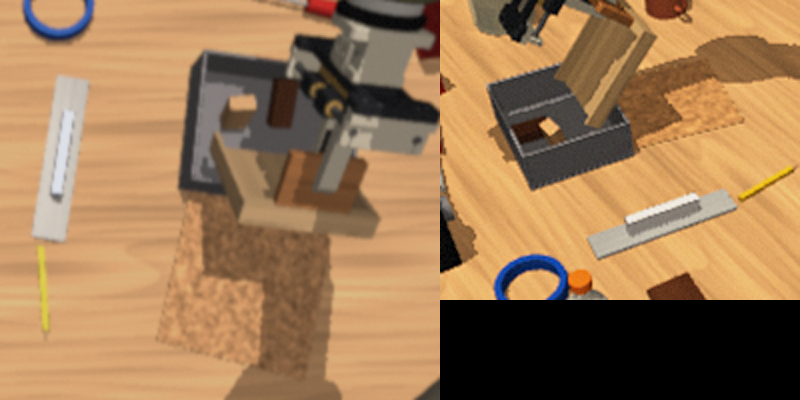

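Both offcuts are lying in the bin and the tray is empty. I level the tray up, then measure the mat.

>>> apply_moves([
  [0.0, 0.0, 0.03, -0.026, -0.185, 0],
  [-0.02, 0.004, 0.03, -0.052, -0.37, 0],
  [-0.05, 0.009, 0.02, -0.078, -0.554, 0],
  [-0.09, 0.013, 0.01, -0.104, -0.74, 0],
  [-0.13, 0.018, 0.0, -0.13, -0.924, 0],
  [-0.13, 0.018, 0.0, -0.13, -0.924, 0],
])

```text
time_s: 17.73
position: [0.4083, -0.2896, 0.2174]
eef_rot: [-2.136, -1.852, 0.353]
wrist_force: [1.8, -0.0, -3.2]
grip_width: 0.0135
grip_force: 60.0
```

>>> apply_moves([
  [-0.01, 0, 0, -0.026, -0.185, 0],
  [-0.02, 0.002, 0, -0.052, -0.37, 0],
  [-0.03, 0.003, 0, -0.078, -0.554, 0],
  [-0.04, 0.003, 0, -0.102, -0.726, 0],
  [0.0, 0.1, 0, -0.102, -0.726, 0],
  [0.05, 0.2, 0, -0.102, -0.726, 0],
  [0.07, 0.3, 0, -0.102, -0.726, 0],
  [0.08, 0.38, 0, -0.102, -0.726, 0],
  [0.08, 0.4, 0, -0.102, -0.726, 0],
  [0.08, 0.4, 0, -0.102, -0.726, 0],
])

```text
time_s: 18.98
position: [0.4512, -0.0894, 0.2162]
eef_rot: [-2.365, -2.06, -0.009]
wrist_force: [-0.3, -0.6, -2.7]
grip_width: 0.0135
grip_force: 60.0
```

```bash
python3 - <<'E'
from h import *
from scipy.spatial.transform import Rotation as R
t=capture("top"); S=sense();print(S["position"],S["grip_width"],R.from_rotvec(S["eef_rot"]).as_matrix().round(3))
cv2.imwrite("pics/raw5.png",t["color"])
cv2.imwrite("pics/c5.png",cv2.resize(t["color"][110:300,240:440],(800,600),interpolation=cv2.INTER_CUBIC) if 0 else cv2.resize(t["color"][110:300,300:460],None,fx=3.15,fy=3.15,interpolation=cv2.INTER_CUBIC))
E
```

```text
[ 0.45104767 -0.09038215  0.2161051 ] 0.013523642111632445 [[ 0.139  0.99   0.001]
 [ 0.99  -0.139  0.008]
 [ 0.008 -0.001 -1.   ]]
```

View pics/c5.png

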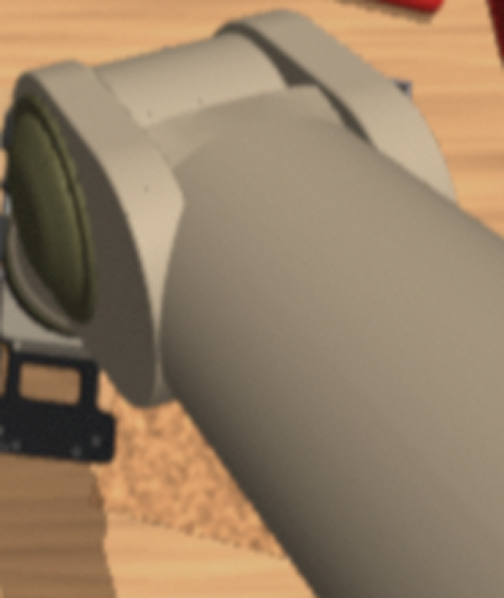

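The arm hides the mat, so I use the first top picture instead.

```bash
python3 - <<'E'
import cv2
a=cv2.imread("pics/top0.png"); b=cv2.imread("pics/scene0.png")
import numpy as np
o=np.zeros((600,800,3),np.uint8)
o[:600,:400]=cv2.resize(a[180:480,490:690],(400,600)); o[:400,400:]=cv2.resize(b[160:360,200:400],(400,400)) 
o[400:600,400:]=cv2.resize(b[160:260,300:500],(400,200))
cv2.imwrite("pics/c6.png",o)
E
```

```text
(no output)
```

View pics/c6.png

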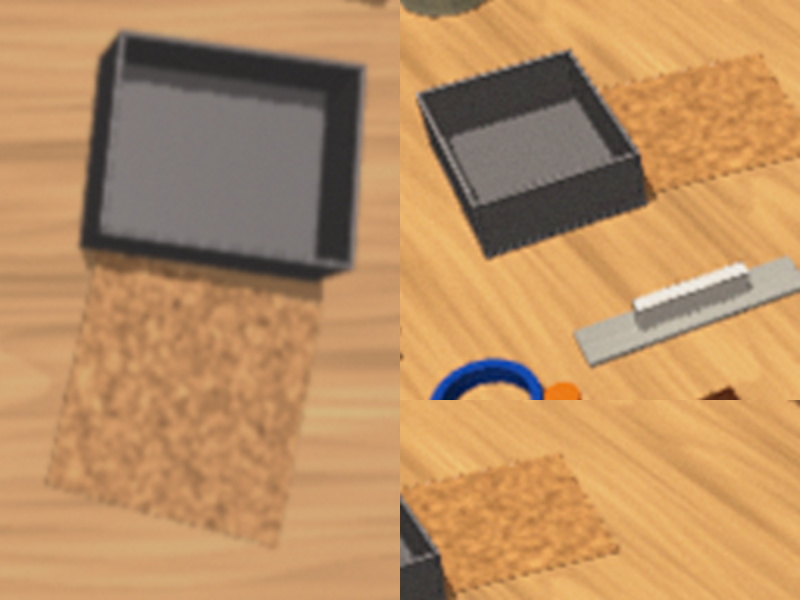

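```bash
python3 - <<'E'
from h import *
t=capture("top")
P=lambda u,v,z=.003: onz(t,(490+u/2)*.64-.5,(180+v/2)*.64-.5,z)[:2]
nl,nr,fl,fr=P(46,487),P(275,548),P(93,265),P(320,290)
print(nl,nr,fl,fr,np.linalg.norm(nl-nr),np.linalg.norm(nl-fl))
a=lambda d:np.degrees(np.arctan2(d[1],d[0]))
print(a(fl-nl),a(fr-nr),a(nl-nr))
yaw=np.radians(np.mean([a(fl-nl),a(fr-nr),a(nl-nr)-90])); print(np.degrees(yaw),(nl+nr)/2+.1*np.array([np.cos(yaw),np.sin(yaw)]))
B=[P(u,v,.07) for u,v in[(123,32),(365,67),(353,268),(82,248)]]; print(np.round(B,3),np.mean(B,0))
E
```

```text
[ 0.32198405 -0.16820237] [ 0.26967283 -0.34853116] [ 0.50182786 -0.21898457] [ 0.47623075 -0.4072064 ] 0.1877629774730452 0.18687596520306682
-15.768002194888684 -15.857829951891576 73.82319047029927
-15.93421389216033 [ 0.3919862  -0.28582011]
[[ 0.681 -0.239]
 [ 0.647 -0.432]
 [ 0.484 -0.404]
 [ 0.505 -0.194]] [ 0.57929082 -0.3171312 ]
```

>>> apply_moves([
  [-0.02, -0.06, 0, 0, 0, -0.2],
  [-0.04, -0.12, 0, 0, 0, -0.4],
  [-0.06, -0.18, 0, 0, 0, -0.6],
  [-0.075, -0.242, 0, 0, 0, -0.8],
  [-0.075, -0.242, 0, 0, 0, -1],
])

```text
time_s: 19.7
position: [0.412, -0.2149, 0.2159]
eef_rot: [-2.828, -1.361, -0.009]
wrist_force: [-0.2, -0.7, -3.4]
grip_width: 0.0139
grip_force: 60.0
```

>>> apply_moves([
  [0, 0, 0, 0, 0, -0.25],
  [0, 0, 0, 0, 0, -0.5],
  [0, 0, 0, 0, 0, -0.75],
  [0, 0, 0, 0, 0, -1],
])

```text
time_s: 20.2
position: [0.4129, -0.2125, 0.216]
eef_rot: [-3.084, -0.588, -0.012]
wrist_force: [0.2, 0.6, -3.1]
grip_width: 0.0138
grip_force: 60.0
```

>>> apply_moves([
  [0, 0, 0, 0, 0, -0.25],
  [0, 0, 0, 0, 0, -0.5],
  [0, 0, 0, 0, 0, -0.75],
  [0, 0, 0, 0, 0, -1],
  [0, 0, 0, 0, 0, -1],
])

```text
time_s: 20.82
position: [0.4131, -0.2121, 0.2161]
eef_rot: [3.133, -0.221, 0.012]
wrist_force: [0.3, 0.3, -2.9]
grip_width: 0.0134
grip_force: 60.0
```

>>> apply_moves([
  [0, 0, -0.05, 0, 0, -0.2],
  [0, 0, -0.15, 0, 0, -0.267],
  [0, 0, -0.23, 0, 0, -0.267],
  [0, 0, -0.27, 0, 0, -0.267],
  [0, 0, -0.29, 0, 0, -0.267],
  [0, 0, -0.29, 0, 0, -0.267],
])

```text
time_s: 21.58
position: [0.4134, -0.2114, 0.0709]
eef_rot: [3.11, -0.436, 0.012]
wrist_force: [-0.1, 0.1, -2.4]
grip_width: 0.0137
grip_force: 60.0
```

```bash
python3 - <<'E'
from h import *
from scipy.spatial.transform import Rotation as R
t=capture("top");s=capture("scene"); S=sense();print(S["position"],S["joints"],S["grip_width"],R.from_rotvec(S["eef_rot"]).as_matrix().round(3))
a=cv2.resize(t["color"][100:300,250:470],(440,400),interpolation=cv2.INTER_CUBIC)
b=cv2.resize(s["color"][90:240,110:290],(360,300),interpolation=cv2.INTER_CUBIC)
o=np.zeros((400,800,3),np.uint8);o[:,:440]=a;o[:300,440:]=b
cv2.imwrite("pics/c7.png",o)
E
```

```text
[ 0.41388419 -0.21144422  0.0717587 ] [ 0.39864711  0.54642025 -0.06733513  2.31260069  0.12555062  0.27652166
 -1.62945859] 0.013498176574509222 [[ 0.961 -0.276  0.009]
 [-0.276 -0.961 -0.002]
 [ 0.009 -0.    -1.   ]]
```

View pics/c7.png

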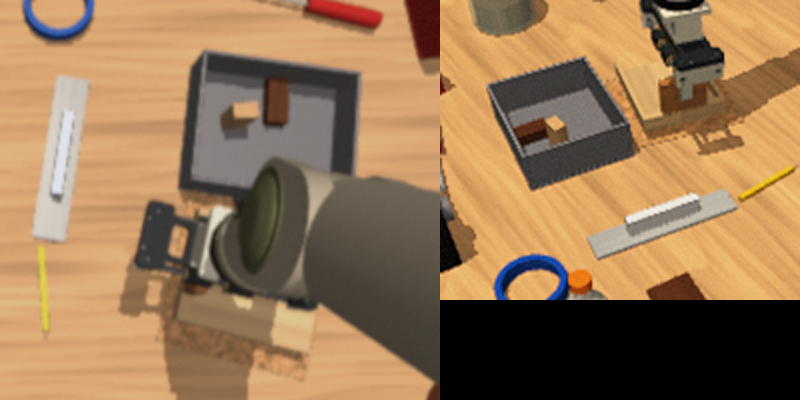

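The tray is over the mat with both blocks in the bin. I lower it gently and release.

>>> apply_moves([
  [0, 0, -0.012, 0, 0, 0],
  [0, 0, -0.024, 0, 0, 0],
  [0, 0, -0.032, 0, 0, 0],
  [0, 0, -0.036, 0, 0, 0],
  [0, 0, -0.038, 0, 0, 0],
  [0, 0, -0.038, 0, 0, 0],
])

```text
time_s: 22.42
position: [0.4138, -0.2111, 0.0526]
eef_rot: [3.11, -0.437, 0.014]
wrist_force: [0.5, 0.9, 8.1]
grip_width: 0.0137
grip_force: 60.0
```

>>> apply_moves([
  [0, 0, 0, 0, 0, 0],
  [0, 0, 0, 0, 0, 0],
  [0, 0, 0, 0, 0, 0],
  [0, 0, 0, 0, 0, 0],
  [0, 0, 0, 0, 0, 0],
  [0, 0, 0, 0, 0, 0],
  [0, 0, 0.05, 0, 0, 0],
  [0, 0, 0.15, 0, 0, 0],
  [0, 0, 0.27, 0, 0, 0],
  [0, 0, 0.37, 0, 0, 0],
], gripper=-1)

```text
time_s: 23.68
position: [0.4133, -0.211, 0.2394]
eef_rot: [3.11, -0.438, 0.014]
wrist_force: [0.4, -0.1, -0.5]
grip_width: 0.0928
grip_force: 0.0
```

>>> apply_moves([
  [0.06, 0.12, 0.05, 0, 0, 0.25],
  [0.06, 0.24, 0.05, 0, 0, 0.5],
  [0.06, 0.36, 0.05, 0, 0, 0.5],
  [0.06, 0.48, 0.05, 0, 0, 0.5],
  [0.06, 0.6, 0.05, 0, 0, 0.5],
  [0.06, 0.7, 0.05, 0, 0, 0.5],
  [0.06, 0.8, 0.05, 0, 0, 0.5],
  [0.06, 0.9, 0.05, 0, 0, 0.5],
  [0.06, 0.9, 0.05, 0, 0, 0.5],
])

```text
time_s: 24.8
position: [0.4428, 0.2429, 0.2621]
eef_rot: [-3.139, 0.019, -0.012]
wrist_force: [0.7, -0.7, -0.8]
grip_width: 0.0933
grip_force: 0.0
```

```bash
cat > m.py <<'E'
from h import *
t=capture("top");s=capture("scene"); S=sense();print(S["time_s"],S["position"],S["eef_rot"])
hsv=cv2.cvtColor(t["color"],cv2.COLOR_BGR2HSV)
def rect(n,m,z,box):
    mm=np.zeros_like(m); x0,y0,x1,y1=box; mm[y0:y1,x0:x1]=m[y0:y1,x0:x1]
    cs,_=cv2.findContours(mm,cv2.RETR_EXTERNAL,cv2.CHAIN_APPROX_NONE); c=max(cs,key=cv2.contourArea)
    W=np.array([onz(t,*p[0],z)[:2] for p in c],np.float32)*1000
    r=cv2.minAreaRect(W); print(n,np.round(r[0],1),np.round(r[1],1),round(r[2],2)); return mm,W,r
E
cat > m1.py <<'E'
from m import *
grey=((hsv[...,1]<60)&(hsv[...,2]>110)).astype(np.uint8)
rect("straightedge",grey,.006,(240,130,335,240))
blu=((hsv[...,1]<60)&(hsv[...,2]>110)&(t["color"][...,0].astype(int)>t["color"][...,2]+12)).astype(np.uint8)
rect("rib",blu,.036,(240,130,335,240))
a=cv2.resize(t["color"][100:300,250:470],(440,400),interpolation=cv2.INTER_CUBIC)
b=cv2.resize(s["color"][90:240,110:290],(360,300),interpolation=cv2.INTER_CUBIC)
o=np.zeros((400,800,3),np.uint8);o[:,:440]=a;o[:300,440:]=b
cv2.imwrite("pics/c8.png",o)
E
python3 m1.py
```

```text
24.9 [0.44310232 0.23879174 0.2617825 ] [ 3.14098031 -0.02614703  0.01152541]
straightedge [534.4 -40.2] [ 43.8 219.7] 79.04Traceback (most recent call last):
  File "m1.py", line 5, in <module>
    rect("rib",blu,.036,(240,130,335,240))
    ~~~~^^^^^^^^^^^^^^^^^^^^^^^^^^^^^^^^^^
  File "m.py", line 6, in rect
    cs,_=cv2.findContours(mm,cv2.RETR_EXTERNAL,cv2.CHAIN_APPROX_NONE); c=max(cs,key=cv2.contourArea)
                                                                         ~~~^^^^^^^^^^^^^^^^^^^^^^^^
ValueError: max() iterable argument is empty
```

```bash
sed -i '/blu/d' m1.py; python3 m1.py
```

```text
25.0 [0.44347451 0.23755816 0.26192902] [ 3.14070518 -0.03011868  0.01209531]
straightedge [534.2 -40.2] [ 43.8 219.2] 79.04
```

View pics/c8.png

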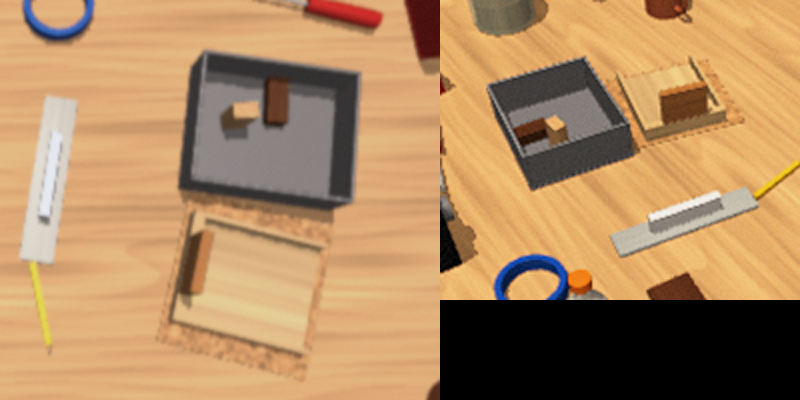

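The straightedge was knocked: it now lies at (0.534,−0.040), and the pencil was nudged with it. The tray stands centred on the mat. I go to grasp the straightedge.

>>> apply_moves([
  [0.05, -0.12, -0.02, 0, 0, -0.1],
  [0.1, -0.24, -0.05, 0, 0, -0.329],
  [0.15, -0.36, -0.1, 0, 0, -0.329],
  [0.182, -0.48, -0.15, 0, 0, -0.329],
  [0.182, -0.556, -0.25, 0, 0, -0.329],
  [0.182, -0.556, -0.3, 0, 0, -0.329],
  [0.182, -0.556, -0.3, 0, 0, -0.329],
  [0.182, -0.556, -0.3, 0, 0, -0.329],
])

```text
time_s: 26.0
position: [0.5348, -0.0388, 0.1133]
eef_rot: [3.127, -0.298, 0.014]
wrist_force: [0.7, 1.6, 0.7]
grip_width: 0.0927
grip_force: 0.0
```

```bash
python3 - <<'E'
from m import *
B=t["color"].astype(int)
dark=(B.max(2)<125).astype(np.uint8)
mm,W,r=rect("blank",dark,.01,(135,130,250,172))
# near edge: for columns, lowest dark row; fit lines, subpixel by gradient
g=cv2.cvtColor(t["color"],cv2.COLOR_BGR2GRAY).astype(float)
def edge(lo,zs):
    P=[]
    for u in range(152,240,2):
        vs=np.where(mm[:,u])[0]; v=vs.max() if lo else vs.min()
        seg=np.abs(np.diff(g[v-4:v+5,u])); P.append((u,v-4+.5+(seg*np.arange(8)).sum()/seg.sum()))
    for z in zs:
        Q=np.array([onz(t,u,v,z)[:2] for u,v in P]); a,b=np.polyfit(Q[:,1],Q[:,0],1); res=Q[:,0]-a*Q[:,1]-b
        print("near" if lo else "far",z,"x=%.4f*y+%.4f"%(a,b),"angle",90-np.degrees(np.arctan(a)),"x at y=.167: %.4f"%(a*.167+b),"rms",res.std())
edge(1,(0,.01)); edge(0,(.01,))
E
```

```text
26.1 [ 0.53533935 -0.03826812  0.11379871] [ 3.12752462 -0.2964768   0.0166447 ]
blank [630.9 157.1] [273.9  78.4] 84.62
near 0 x=0.1575*y+0.5809 angle 81.04771111622601 x at y=.167: 0.6072 rms 0.0018480886756499833
near 0.01 x=0.1575*y+0.5785 angle 81.04771111622605 x at y=.167: 0.6048 rms 0.001828297765290286
far 0.01 x=0.1337*y+0.6472 angle 82.38193717693453 x at y=.167: 0.6696 rms 0.0011439137177776777
```

>>> apply_moves([
  [0, -0.002, -0.08, 0, 0, 0],
  [0, -0.002, -0.14, 0, 0, 0],
  [0, -0.002, -0.18, 0, 0, 0],
  [0, -0.002, -0.196, 0, 0, 0],
  [0, -0.002, -0.196, 0, 0, 0],
  [0, -0.002, -0.196, 0, 0, 0],
])

```text
time_s: 26.85
position: [0.5351, -0.0399, 0.0152]
eef_rot: [3.127, -0.298, 0.015]
wrist_force: [-1.1, 0.2, 0.7]
grip_width: 0.0931
grip_force: 0.0
```

>>> apply_moves([
  [0, 0, 0, 0, 0, 0],
  [0, 0, 0, 0, 0, 0],
  [0, 0, 0, 0, 0, 0],
  [0, 0, 0, 0, 0, 0],
  [0, 0, 0, 0, 0, 0],
  [0, 0, 0, 0, 0, 0],
  [0, 0, 0, 0, 0, 0],
  [0, 0, 0, 0, 0, 0],
  [0, 0, 0, 0, 0, 0],
  [0, 0, 0, 0, 0, 0],
], gripper=1, squeeze=40)

```text
time_s: 28.1
position: [0.5344, -0.0403, 0.0141]
eef_rot: [3.127, -0.298, 0.012]
wrist_force: [-0.0, -1.5, 0.5]
grip_width: 0.0138
grip_force: 40.0
```

>>> apply_moves([
  [0, 0, 0.03, 0, 0, 0],
  [0, 0, 0.1, 0, 0, 0],
  [0, 0, 0.18, 0, 0, 0],
  [0.01, 0.06, 0.2, 0, 0, 0.25],
  [0.03, 0.14, 0.2, 0, 0, 0.5],
  [0.05, 0.22, 0.2, 0, 0, 0.75],
  [0.05, 0.28, 0.2, 0, 0, 1],
  [0.05, 0.28, 0.2, 0, 0, 1],
], squeeze=60)

```text
time_s: 29.1
position: [0.5592, 0.103, 0.115]
eef_rot: [-3.093, -0.529, -0.014]
wrist_force: [-0.1, -0.5, -4.0]
grip_width: 0.0134
grip_force: 60.0
```

>>> apply_moves([
  [0, 0.03, 0, 0, 0, 0.25],
  [0, 0.06, 0, 0, 0, 0.5],
  [0, 0.08, 0, 0, 0, 0.75],
  [0, 0.1, 0, 0, 0, 1],
  [0, 0.1, 0, 0, 0, 1],
])

```text
time_s: 29.72
position: [0.5593, 0.1495, 0.1144]
eef_rot: [-2.855, -1.302, -0.011]
wrist_force: [-0.2, -0.8, -3.0]
grip_width: 0.0135
grip_force: 60.0
```

>>> apply_moves([
  [0.005, 0.01, 0, 0, 0, 0.25],
  [0.01, 0.02, 0, 0, 0, 0.5],
  [0.02, 0.04, 0, 0, 0, 0.75],
  [0.025, 0.053, 0, 0, 0, 1],
  [0.025, 0.053, 0, 0, 0, 1],
  [0.025, 0.053, 0, 0, 0, 1],
])

```text
time_s: 30.48
position: [0.5718, 0.1752, 0.1141]
eef_rot: [-2.424, -1.991, -0.008]
wrist_force: [-0.1, 0.0, -4.3]
grip_width: 0.0133
grip_force: 60.0
```

```bash
python3 - <<'E'
from h import *
from scipy.spatial.transform import Rotation as R
s=capture("scene");S=sense();print(S["position"],S["joints"],S["grip_width"],S["wrist_force"],R.from_rotvec(S["eef_rot"]).as_matrix().round(4))
cv2.imwrite("pics/c9.png",cv2.resize(s["color"][190:330,190:370],(720,560),interpolation=cv2.INTER_CUBIC))
E
```

```text
[0.57181036 0.17539493 0.11412758] [ 0.04435361  0.65978258 -0.65478142  1.95967025  0.59427989  0.71722219
 -1.16451104] 0.013594178391729198 [ 4.82417060e-01 -2.85763038e-03 -3.42675340e+00] [[ 1.930e-01  9.812e-01  1.000e-03]
 [ 9.812e-01 -1.930e-01  7.000e-03]
 [ 7.100e-03 -4.000e-04 -1.000e+00]]
```

View pics/c9.png

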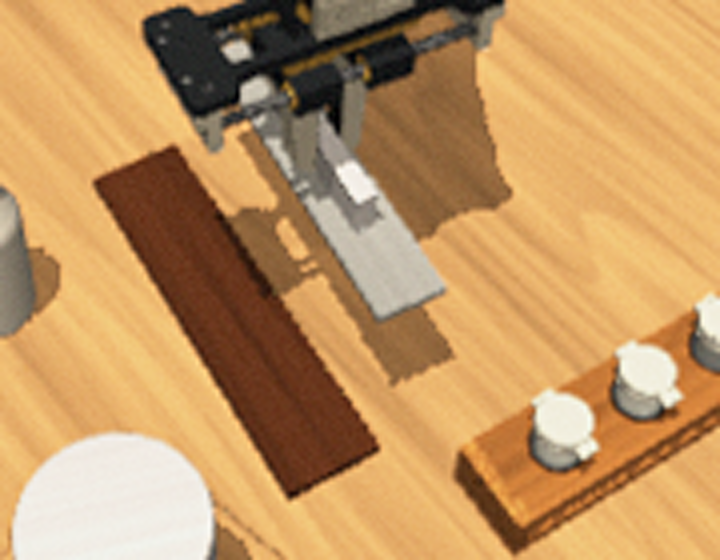

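The blade hangs clear before the blank. In this crop the blank's near edge runs (178,147)–(378,450), and I cross-check its yaw from this view.

```bash
python3 - <<'E'
from h import *
s=capture("scene")
P=lambda u,v:onz(s,190+u/4-.5+.125,190+v/4-.5+.125,.01)[:2]
a,b,c,d=P(178,147),P(378,450),P(292,495),P(95,183)
print(a,b,c,d,np.mean([a,b,c,d],0))
A=lambda p:np.degrees(np.arctan2(p[1],p[0])); print(A(b-a),A(c-d),np.linalg.norm(b-a),np.linalg.norm(c-d),np.linalg.norm(b-c))
# subpixel near edge from gradient along x rows
g=cv2.cvtColor(s["color"],cv2.COLOR_BGR2GRAY).astype(float); Q=[]
for v in range(265,300,1):
    u0=int(190+(178+(v*4-760-147)*200/303)/4); seg=np.abs(np.diff(g[v,u0-5:u0+6])); k=seg.argmax(); w=seg[max(k-1,0):k+2]; Q.append(onz(s,u0-5+.5+(np.arange(max(k-1,0),max(k-1,0)+len(w))*w).sum()/w.sum(),v,.01)[:2])
Q=np.array(Q); f=np.polyfit(Q[:,1],Q[:,0],1); print(90-np.degrees(np.arctan(f[0])), np.polyval(f,.1672),(Q[:,0]-np.polyval(f,Q[:,1])).std())
E
```

```text
[0.59129612 0.04830231] [0.62982635 0.30283901] [0.68654584 0.29421857] [0.65302479 0.03965395] [0.64017327 0.17125346]
81.39226121155305 82.49845552315331 0.2574364180725405 0.25676216203986874 0.057370834030995695
82.12876619463803 0.6084190453557188 0.0004548291298570594
```

>>> apply_moves([
  [0, 0.006, -0.05, 0, 0, 0.103],
  [0, 0.006, -0.1, 0, 0, 0.103],
  [0, 0.006, -0.14, 0, 0, 0.103],
  [0, 0.006, -0.17, 0, 0, 0.103],
  [0, 0.006, -0.19, 0, 0, 0.103],
  [0, 0.006, -0.197, 0, 0, 0.103],
  [0, 0.006, -0.197, 0, 0, 0.103],
  [0, 0.006, -0.197, 0, 0, 0.103],
])

```text
time_s: 31.58
position: [0.5723, 0.1796, 0.0162]
eef_rot: [-2.363, -2.062, -0.011]
wrist_force: [0.3, -0.1, -3.3]
grip_width: 0.0136
grip_force: 60.0
```

>>> apply_moves([
  [0, 0, -0.003, 0, 0, 0],
  [0.005, -0.001, -0.003, 0, 0, 0],
  [0.01, -0.0015, -0.003, 0, 0, 0],
  [0.014, -0.002, -0.003, 0, 0, 0],
  [0.018, -0.0025, -0.003, 0, 0, 0],
  [0.018, -0.0025, -0.003, 0, 0, 0],
])

```text
time_s: 32.33
position: [0.5813, 0.1782, 0.0142]
eef_rot: [-2.363, -2.062, -0.01]
wrist_force: [1.0, -0.1, -2.8]
grip_width: 0.0132
grip_force: 60.0
```

>>> apply_moves([
  [0.002, 0, 0, 0, 0, 0],
  [0.004, -0.0005, 0, 0, 0, 0],
  [0.004, -0.0005, 0, 0, 0, 0],
])

```text
time_s: 32.7
position: [0.5831, 0.178, 0.0141]
eef_rot: [-2.363, -2.062, -0.009]
wrist_force: [-1.3, 0.1, -1.1]
grip_width: 0.0137
grip_force: 60.0
```

>>> apply_moves([
  [0.002, 0, 0, 0, 0, 0],
  [0.004, -0.0005, 0, 0, 0, 0],
  [0.004, -0.0005, 0, 0, 0, 0],
])

```text
time_s: 33.08
position: [0.5852, 0.1778, 0.0142]
eef_rot: [-2.363, -2.062, -0.01]
wrist_force: [-1.6, -0.3, -0.8]
grip_width: 0.0137
grip_force: 60.0
```

>>> apply_moves([
  [0.002, 0, 0, 0, 0, 0],
  [0.004, -0.0005, 0, 0, 0, 0],
  [0.004, -0.0005, 0, 0, 0, 0],
])

```text
time_s: 33.45
position: [0.5861, 0.1778, 0.0142]
eef_rot: [-2.362, -2.061, -0.008]
wrist_force: [-5.1, -0.1, 4.4]
grip_width: 0.0137
grip_force: 60.0
```

>>> apply_moves([
  [0.002, 0, 0, 0, 0, 0],
  [0.003, -0.0005, 0, 0, 0, 0],
  [0.003, -0.0005, 0, 0, 0, 0],
])

```text
time_s: 33.83
position: [0.5861, 0.1777, 0.0142]
eef_rot: [-2.361, -2.061, -0.005]
wrist_force: [-10.9, 1.6, 6.5]
grip_width: 0.0133
grip_force: 60.0
```

>>> apply_moves([
  [0.001, 0, 0, 0, 0, 0],
  [0.003, -0.0005, 0, 0, 0, 0],
  [0.003, -0.0005, 0, 0, 0, 0],
  [0.003, -0.0005, 0, 0, 0, 0],
  [0.003, -0.0005, 0, 0, 0, 0],
], squeeze=15)

```text
time_s: 34.45
position: [0.5861, 0.1777, 0.0142]
eef_rot: [-2.359, -2.062, -0.002]
wrist_force: [-15.0, 1.7, 10.6]
grip_width: 0.0142
grip_force: 15.0
```

```bash
python3 - <<'E'
from h import *
from scipy.spatial.transform import Rotation as R
s=capture("scene");S=sense();print(S["position"],S["grip_width"],S["wrist_force"],S["moment"],R.from_rotvec(S["eef_rot"]).as_matrix().round(4))
cv2.imwrite("pics/c10.png",cv2.resize(s["color"][200:330,190:340],(690,598),interpolation=cv2.INTER_CUBIC))
E
```

```text
[0.58616213 0.17770222 0.01421669] 0.013729586312493965 [-15.30043162   1.01187988  11.68747372] [ 0.41688944  3.37375641 -0.0462681 ] [[ 0.1341  0.991  -0.0043]
 [ 0.9909 -0.1341  0.0074]
 [ 0.0067 -0.0052 -1.    ]]
```

View pics/c10.png

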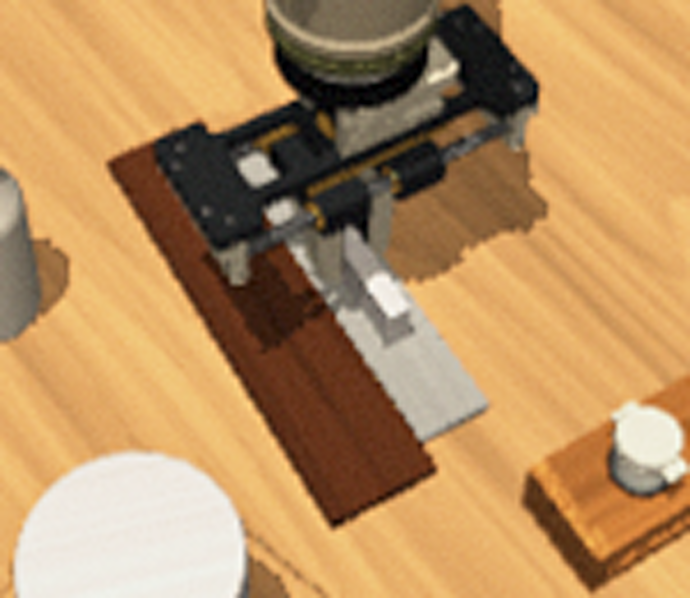

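>>> apply_moves([
  [0, 0, 0, 0, 0, 0],
  [0, 0, 0, 0, 0, 0],
  [0, 0, 0, 0, 0, 0],
  [0, 0, 0, 0, 0, 0],
  [0, 0, 0, 0, 0, 0],
  [0, 0, 0, 0, 0, 0],
  [0, 0, 0.03, 0, 0, 0],
  [0, 0, 0.1, 0, 0, 0],
  [0, 0, 0.2, 0, 0, 0],
  [0, 0, 0.3, 0, 0, 0],
], gripper=-1)

```text
time_s: 35.75
position: [0.5897, 0.177, 0.1665]
eef_rot: [-2.363, -2.062, -0.009]
wrist_force: [0.5, 0.4, 0.5]
grip_width: 0.0931
grip_force: 0.0
```

>>> apply_moves([
  [-0.05, -0.1, 0.1, 0, 0, 0],
  [-0.1, -0.22, 0.1, 0, 0, 0],
  [-0.15, -0.34, 0.1, 0, 0, 0],
  [-0.18, -0.46, 0.1, 0, 0, 0],
  [-0.2, -0.58, 0.1, 0, 0, 0],
  [-0.2, -0.7, 0.1, 0, 0, 0],
  [-0.2, -0.8, 0.1, 0, 0, 0],
  [-0.2, -0.8, 0.1, 0, 0, 0],
])

```text
time_s: 36.75
position: [0.4889, -0.2281, 0.2143]
eef_rot: [-2.372, -2.053, -0.007]
wrist_force: [-0.8, 0.2, 0.3]
grip_width: 0.093
grip_force: 0.0
```

```bash
python3 - <<'E'
from m import *
B=t["color"].astype(int)
dark=(B.max(2)<125).astype(np.uint8)
_,_,rb=rect("blank",dark,.01,(135,130,250,175))
grey=((hsv[...,1]<60)&(hsv[...,2]>110)).astype(np.uint8)
_,_,rs=rect("straightedge",grey,.006,(135,135,250,215))
d=np.array(rs[0])-np.array(rb[0]); v=np.radians(82); print("along",d@[np.cos(v),np.sin(v)],"across",d@[np.sin(v),-np.cos(v)])
cv2.imwrite("pics/c11.png",cv2.resize(t["color"][130:230,120:260],(800,571),interpolation=cv2.INTER_CUBIC))
E
```

```text
36.85 [ 0.48975327 -0.22312074  0.21469313] [-2.36458141 -2.06013413 -0.00990498]
blank [637.1 167.4] [256.7  61.5] 81.87
straightedge [587.6 177.1] [219.8  46.3] 81.95
along 2.7138240798338975 across -50.39165904478516
```

View pics/c11.png

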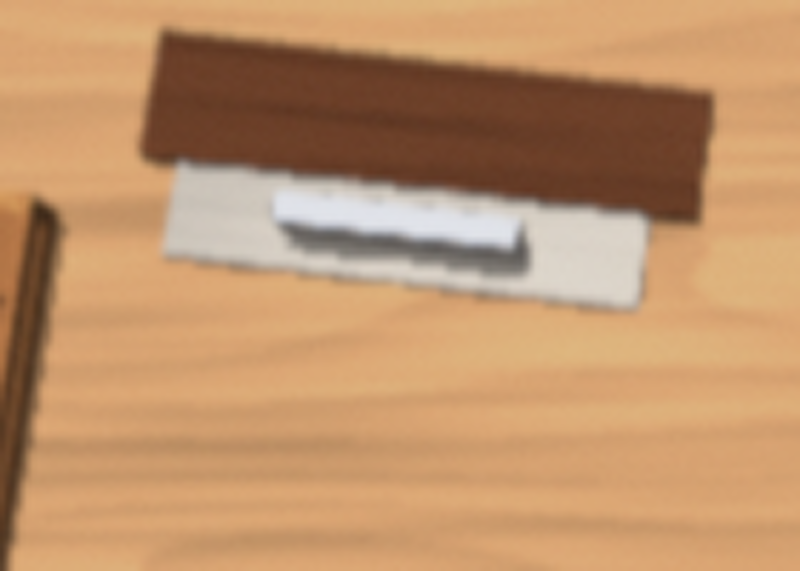

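The straightedge is flush (0.1°) but sits about 3 mm too far toward +y along the blank. I regrasp it and slide it back.

>>> apply_moves([
  [0.01, 0.1, 0, 0, 0, 0],
  [0.05, 0.22, 0, 0, 0, 0],
  [0.1, 0.34, 0, 0, 0, 0],
  [0.14, 0.46, 0, 0, 0, 0],
  [0.18, 0.58, 0, 0, 0, 0],
  [0.193, 0.7, -0.05, 0, 0, 0],
  [0.193, 0.8, -0.1, 0, 0, 0],
  [0.193, 0.8, -0.1, 0, 0, 0],
  [0.193, 0.8, -0.1, 0, 0, 0],
  [0.193, 0.8, -0.1, 0, 0, 0],
])

```text
time_s: 38.1
position: [0.5867, 0.1757, 0.1648]
eef_rot: [-2.365, -2.061, -0.01]
wrist_force: [0.3, 0.1, 0.4]
grip_width: 0.0927
grip_force: 0.0
```

>>> apply_moves([
  [0, 0, -0.1, 0, 0, 0],
  [0, 0, -0.2, 0, 0, 0],
  [0, 0, -0.26, 0, 0, 0],
  [0, 0, -0.29, 0, 0, 0],
  [0, 0, -0.301, 0, 0, 0],
  [0, 0, -0.301, 0, 0, 0],
  [0, 0, -0.301, 0, 0, 0],
])

```text
time_s: 38.98
position: [0.5872, 0.177, 0.0148]
eef_rot: [-2.364, -2.062, -0.012]
wrist_force: [0.5, 0.2, 0.2]
grip_width: 0.0928
grip_force: 0.0
```

>>> apply_moves([
  [0, 0, 0, 0, 0, 0],
  [0, 0, 0, 0, 0, 0],
  [0, 0, 0, 0, 0, 0],
  [0, 0, 0, 0, 0, 0],
  [0, 0, 0, 0, 0, 0],
  [0, 0, 0, 0, 0, 0],
  [0, 0, 0, 0, 0, 0],
  [0, 0, 0, 0, 0, 0],
  [0, 0, 0, 0, 0, 0],
  [0, 0, 0, 0, 0, 0],
], gripper=1, squeeze=25)

```text
time_s: 40.22
position: [0.5858, 0.1771, 0.0136]
eef_rot: [-2.363, -2.062, -0.008]
wrist_force: [-4.1, 1.3, 2.0]
grip_width: 0.0138
grip_force: 25.0
```

>>> apply_moves([
  [-0.003, -0.001, 0, 0, 0, 0],
  [-0.004, -0.003, 0, 0, 0, 0],
  [-0.005, -0.006, 0, 0, 0, 0],
  [-0.005, -0.006, 0, 0, 0, 0],
])

```text
time_s: 40.72
position: [0.5842, 0.1737, 0.0136]
eef_rot: [-2.364, -2.061, -0.009]
wrist_force: [1.3, 0.0, -0.9]
grip_width: 0.0138
grip_force: 25.0
```

>>> apply_moves([
  [0.002, 0, 0, 0, 0, 0],
  [0.004, -0.0005, 0, 0, 0, 0],
  [0.006, -0.0005, 0, 0, 0, 0],
  [0.007, -0.001, 0, 0, 0, 0],
  [0.007, -0.001, 0, 0, 0, 0],
], squeeze=15)

```text
time_s: 41.35
position: [0.5855, 0.1736, 0.0136]
eef_rot: [-2.362, -2.061, -0.005]
wrist_force: [-9.6, -0.3, 6.3]
grip_width: 0.014
grip_force: 15.0
```

>>> apply_moves([
  [0.002, 0, 0, 0, 0, 0],
  [0.002, 0, 0, 0, 0, 0],
  [0.002, 0, 0, 0, 0, 0],
])

```text
time_s: 41.72
position: [0.5855, 0.1736, 0.0136]
eef_rot: [-2.361, -2.062, -0.003]
wrist_force: [-12.3, 0.7, 8.9]
grip_width: 0.0134
grip_force: 15.0
```

>>> apply_moves([
  [0, 0, 0, 0, 0, 0],
  [0, 0, 0, 0, 0, 0],
  [0, 0, 0, 0, 0, 0],
  [0, 0, 0, 0, 0, 0],
  [0, 0, 0, 0, 0, 0],
  [0, 0, 0, 0, 0, 0],
  [0, 0, 0.03, 0, 0, 0],
  [0, 0, 0.1, 0, 0, 0],
  [0, 0, 0.2, 0, 0, 0],
  [0, 0, 0.3, 0, 0, 0],
], gripper=-1)

```text
time_s: 42.98
position: [0.5881, 0.1735, 0.166]
eef_rot: [-2.363, -2.062, -0.009]
wrist_force: [0.3, -0.6, 0.7]
grip_width: 0.0928
grip_force: 0.0
```

>>> apply_moves([
  [-0.05, -0.1, 0.1, 0, 0, 0],
  [-0.1, -0.22, 0.1, 0, 0, 0],
  [-0.15, -0.34, 0.1, 0, 0, 0],
  [-0.18, -0.46, 0.1, 0, 0, 0],
  [-0.2, -0.58, 0.1, 0, 0, 0],
  [-0.2, -0.58, 0.1, 0, 0, 0],
  [-0.2, -0.58, 0.1, 0, 0, 0],
])

```text
time_s: 43.85
position: [0.4884, -0.117, 0.2143]
eef_rot: [-2.365, -2.06, -0.01]
wrist_force: [-0.4, -0.1, -0.2]
grip_width: 0.0933
grip_force: 0.0
```

```bash
python3 - <<'E'
from m import *
B=t["color"].astype(int)
dark=(B.max(2)<125).astype(np.uint8)
_,_,rb=rect("blank",dark,.01,(135,130,250,175))
grey=((hsv[...,1]<60)&(hsv[...,2]>110)).astype(np.uint8)
_,_,rs=rect("straightedge",grey,.006,(135,135,250,215))
d=np.array(rs[0])-np.array(rb[0]); v=np.radians(82); print("along",d@[np.cos(v),np.sin(v)],"across",d@[np.sin(v),-np.cos(v)])
a=cv2.resize(t["color"][120:300,80:460],(800,379),interpolation=cv2.INTER_CUBIC)
cv2.imwrite("pics/c12.png",a)
E
```

```text
43.95 [ 0.48901396 -0.11491113  0.21421765] [-2.36148943 -2.06402339 -0.01099685]
blank [637.1 167.4] [256.7  61. ] 82.02
straightedge [587.1 173.8] [219.7  46.4] 81.82
along -0.6020323682612122 across -50.472039942088635
```

View pics/c12.png

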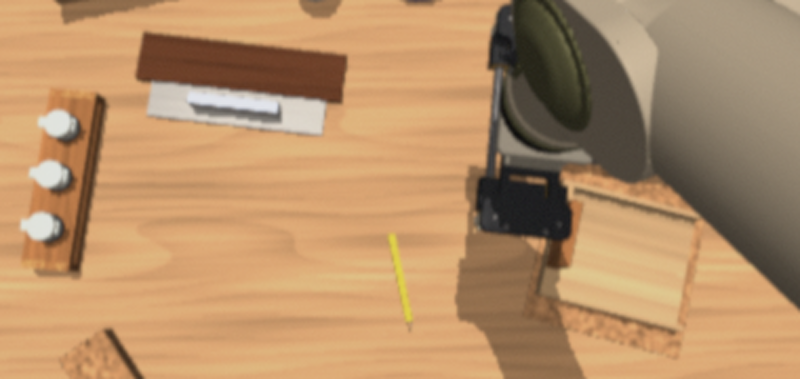

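The straightedge is flush and centred, the caps are shut, and the tray is on the mat. I'm handing the job in.

```bash
python3 -c "
from station import *
print(close_job())"
```

```text
the job is handed in; nothing more can be done
None
```

The job is handed in: all three caps are shut, both offcuts are in the bin, the empty tray is level on the middle of the mat, and the straightedge lies centred (within about 1 mm) and flush against the blank; the pencil shifted about 25 mm when the straightedge was knocked mid-run, and I left it there.

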